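Clamp a model wagon square in a twin-screw press

TASK

A brown model wagon stands on the lifting table of the small blue twin-screw press. Turn the two black knobs clockwise, alternately and a little at a time, to raise the table until the wagon's roof has just met the two sprung feet above, then give each knob about an eighth of a turn more so that the wagon is held snugly but not crushed. Keep the table square all the way (neither end more than about 5 mm ahead of the other), leave it level, let go, and do not disturb the other things on the worktop.

Things in the scene. Friction and masses are not known exactly. Their poses are not given: they have to be found in the camera images.
- press: twin-screw press fixed on a thin white board on the worktop: blue frame 90 x 260 x 127 mm (x, y, z) of base slab, end plates and a 34 mm wide top beam; origin at the centre of its underside, z up. Two upright screws at y = +95 mm (left) and -95 mm (right) carry a loose table between them on nuts with ledges, and end in a knob each above the beam.
- table: aluminium table 60 x 166 x 8 mm (x, y, z), loose, lying with its ends on the ledges of the two nuts (76 mm either side of the middle); origin at the centre of its underside, y along it, z up; 29 mm above the press's underside when both knobs read 0. Its tabs slide between four guide pins.
- wagon: brown model wagon, 110 x 34 x 45 mm, loose in the table's bed, length along the press's y; origin 7 mm over the table's underside, roof 44 mm higher. Over it two spring feet (black soles, 35 mm either side of the middle), at a height that differs in every run, not told: gap 6 to 12 mm when both knobs read 0. Each foot gives 30 N at first touch and 12 N more per mm it yields (6 mm at most).
- knob_left_grip (a point): black knurled round knob on the left screw (95 mm to the press's +y side), 43 mm across, upright axis, 139 to 163 mm above the press's underside; it keeps its height as it turns. This point lies on its axis at gripping height, 153 mm up. The top beam below it ends 127 mm up (bearing collar 131 mm).
- knob_right_grip (a point): black knurled round knob on the right screw (95 mm to the press's -y side), 43 mm across, upright axis, 139 to 163 mm above the press's underside; it keeps its height as it turns. This point lies on its axis at gripping height, 153 mm up. The top beam below it ends 127 mm up (bearing collar 131 mm).
- knob_left (a joint): turn of the left knob, rad; grows clockwise seen from above and raises the table's left (+y) end by 3.18 mm per rad (20 mm a turn). Starts between -0.7 and 0; equal readings mean a level table. Steady friction about 0.28 N m, stays where left; pressing the wagon against the feet adds about 0.1 N m at first touch, 0.2 N m when snug, 0.26 N m when nearly too tight.
- knob_right (a joint): turn of the right knob, rad; grows clockwise seen from above and raises the table's right (-y) end by 3.18 mm per rad (20 mm a turn). Starts between -0.7 and 0; equal readings mean a level table. Steady friction about 0.28 N m, stays where left; pressing the wagon against the feet adds about 0.1 N m at first touch, 0.2 N m when snug, 0.26 N m when nearly too tight.
- spool_blue: bystander: blue wire spool, 70 x 62 x 36 mm, origin under its centre
- spool_green: bystander: green wire spool, 70 x 62 x 36 mm, origin under its centre
- tape_roll: bystander: roll of masking tape lying flat, 78 mm across, 19 mm high, origin under its centre
- wagon_grey: bystander: grey model wagon, 98 x 34 x 45 mm, origin under its centre
- card_block: bystander: cork block, 26 x 48 x 10 mm, origin under its centre

How it is judged:
By the outcome, as a careful person would: the job done as asked, in the order asked, and still so for the second after the job is handed in, with the robot touching nothing.
It also fails if it takes over 72 s, if anything falls off the work surface, if the arm or the gripper's body presses on something with over 40 N, if the wrist force passes 120 N, or if a joint passes its speed limit or range.

ROBOT

A 6-joint arm with a two-finger parallel gripper is mounted at the origin on a cart in front of the work surface, level with it; the furniture and walls round the work are solid. World frame = base frame: x ahead of the robot, y to its left, z up, the work surface at z = 0. Lengths are in m, angles in rad, forces in N, time in s.
With the tool pointing down it reaches from about 0.425 to 0.925 m from the base axis. Payload 12.5 kg.
Tool frame: the origin (TCP) lies on the centre line of the jaws, within the pads' length; the fingertips stand 25 mm ahead of it and the grasp point (between the pads) lies 6 mm ahead of it; z points along the fingers, y is the line along which they close (so a half turn about z gives the same grasp; the last joint's range is limited). The gripper opens to 85 mm and grips with 20 to 120 N. Pads are 22 mm wide; open, the fingers measure 114 mm over their backs; the gripper's body (76 mm by 85 mm) begins 54 mm behind the grasp point. The pads swing forward as they close: fully open they stand 13 mm farther back than shut.
Start: joints at [1.183, 0.491, 1.559, -0, 1.092, -0.106], TCP at [0.174, 0.6, 0.256] pointing down, gripper open.
Joint ranges: [-3.1, 3.1], [-0.84, 2.19], [0.05, 2.79], [-1.13, 4.28], [0.06, 2.93], [-2.69, 2.69]. Speed limits (rad/s): [2.22, 2.22, 2.79, 3.14, 3.14, 3.14].

INTERFACE

Orientations are given as a unit quaternion [x, y, z, w].
In Python, from cell import manip gives the robot as it stands.
- The arm moves only by the shell command python3 shift.py 'ROWS' [FORCE]. ROWS is a JSON object whose key "deltas" holds a list of rows, 1 to 10 of them, each of 5 numbers: dx, dy, dz in units of 5 mm, then a turn about the tool's z in rad, then the opening from 0.0 (shut) to 1.0 (fully open); each row shifts and turns the commanded pose from where the row before left it, along the tool's axes as they then stand; what a row does not reach is not made up. A row lasts 1/12 s, in which the tool goes at most 0.0417 m and 0.125 rad, less where a joint would pass 70% of its speed; a pose out of reach is approached as far as the arm can. The fingers move at their own pace and stop on an object; FORCE is the grip in N (left out, the last holds). Time passes only in rows, so rows that do not move let the fingers close. It prints the time, the measured TCP pose, the force, the opening and the grip force at its end. Input that does not fit is refused with a message, and nothing moves.
- manip.get_state(): the state, without advancing time (a new reading comes with each control period).
- manip.snapshot(name): name is "side" or "top"; returns a dict with "pixels" (420x560x3 uint8, red, green, blue), "depth" (420x560 float32, m along the optical axis (not along the pixel's ray), 0 where there is no reading), "vfov" (degrees; the focal length in pixels is half the picture's height over the tangent of half this angle, whatever the lens; pixels are square), "cx", "cy" (the principal point, pixels), "eye" and "orientation" of the camera in the world. Camera axes: x right, y down, z forward; pixel columns grow to the right and rows downward; lengths in m; the calibration is good to about 2 mm. A picture is of the moment at which its call begins.
- manip.finish_job(): hands the job in; it is judged then, once.
The state is a dict: "time_s": time; "qpos": joint angles; "dq": joint speeds; "effort": joint torques, N m; "ee_pos": TCP position; "orientation": TCP orientation; "force": force on the tool from outside, world axes, zero at the start; "torque": the same for the moment, N m; "finger_gap": opening from 0.0 (shut) to 1.0 (fully open); "grasp_force": force on a finger pad.
Only numpy, scipy, OpenCV 4.12 (cv2) and the standard library are available. Lean on these libraries where they do the work, as an engineer would, in place of code of your own. Each camera call takes 0.05 s, during which the arm holds its last target. There are 200 camera calls.

## Working session

There is one attempt and no reset: what is moved stays moved. The work goes in short steps, Python scripts to look and compute and a shell command to move; the robot and the scene stay as the last step left them, time stands still between calls to the robot, and variables do not carry over. Pictures are saved under pics/ and viewed, at most 10 in all, crops included, and the job is handed in when it is done.

```bash
ls; mkdir -p pics; python3 - <<'E'
from cell import manip
import cv2,numpy as np
for n in ("side","top"):
    s=manip.snapshot(n); np.savez(f"{n}0.npz",**s)
    cv2.imwrite(f"pics/{n}0.png",s["pixels"][:,:,::-1]); print(n,s["vfov"],s["cx"],s["cy"],s["eye"],s["orientation"])
print(manip.get_state())
E
```

```text
cell.py
pics
shift.py
side 52.92560174807799 277.57885499836993 213.87886340795347 [ 0.07357793 -0.78986943  0.75535875] [ 0.85301124 -0.21501873  0.12178292 -0.45968216]
top 57.79486451826386 271.2185129637293 210.2715690771282 [0.40570094 0.04003562 1.15645538] [ 0.71412529 -0.69770163  0.0328424  -0.04646377]
{'time_s': 0.1, 'qpos': array([ 1.18340744e+00,  4.91500288e-01,  1.55941930e+00, -2.03380665e-05,
        1.09166537e+00, -1.05593979e-01]), 'dq': array([ 0.00081448, -0.00210991, -0.00155598,  0.00042432, -0.00128465,
       -0.00174848]), 'effort': array([ 3.09200550e-03, -6.19450951e+01, -2.62026858e+01, -6.83709072e-05,
        2.82721463e-03, -2.45864146e-05]), 'ee_pos': array([0.17371031, 0.60018723, 0.25577493]), 'orientation': array([ 1.40427068e-01,  9.90090901e-01, -4.83353637e-04, -1.12312793e-04]), 'force': array([ 0.02777454, -0.08286124, -1.51113398]), 'torque': array([-0.02931616, -0.00402489, -0.0208166 ]), 'grasp_force': 0.0, 'finger_gap': 1.0018873132376456}
```
View pics/side0.png

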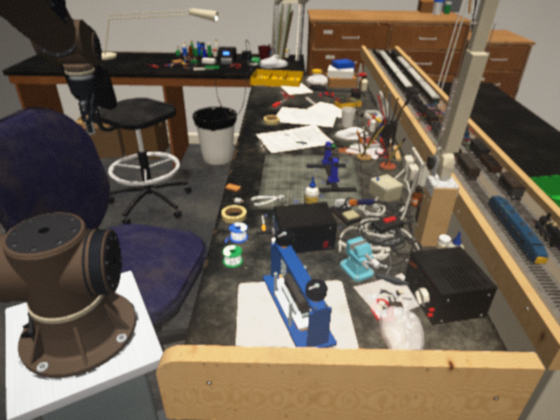

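View pics/top0.png

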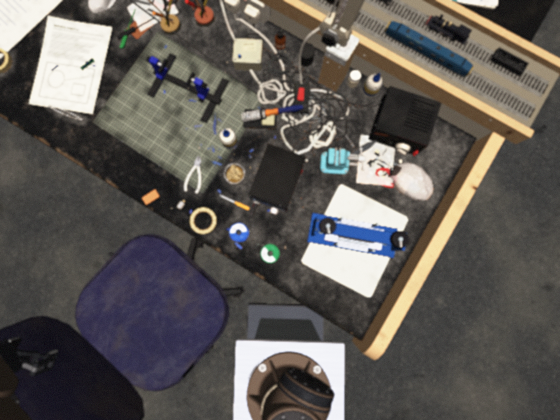

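The side view shows the press on its white board, with knobs near (279,247) and (316,290). In the top view the knobs are near (326,230) and (400,242). Next I'll enlarge both.

```bash
cat > h.py <<'E'
import numpy as np,cv2
from scipy.spatial.transform import Rotation as R
from cell import manip
def load(f): return dict(np.load(f))
def foc(s): return 210/np.tan(np.radians(s["vfov"])/2)
def ray(s,u,v):
    d=np.array([(u-s["cx"])/foc(s),(v-s["cy"])/foc(s),1.]); return R.from_quat(s["orientation"]).apply(d)
def plane(s,u,v,z): 
    d=ray(s,u,v); return s["eye"]+d*(z-s["eye"][2])/d[2]
def dep(s,u,v): return s["eye"]+ray(s,u,v)*s["depth"][int(round(v)),int(round(u))]
def proj(s,p):
    c=R.from_quat(s["orientation"]).inv().apply(np.asarray(p)-s["eye"]); return c[...,:2]/c[...,2:]*foc(s)+[s["cx"],s["cy"]]
def tri(s1,p1,s2,p2):
    a,b=ray(s1,*p1),ray(s2,*p2); m=np.stack([a,-b],1); t=np.linalg.lstsq(m,s2["eye"]-s1["eye"],rcond=None)[0]
    q,w=s1["eye"]+a*t[0],s2["eye"]+b*t[1]; return (q+w)/2,np.linalg.norm(q-w)
def crop(s,u0,v0,w,h,k,name): cv2.imwrite(name,cv2.resize(s["pixels"][v0:v0+h,u0:u0+w,::-1],None,fx=k,fy=k,interpolation=cv2.INTER_CUBIC))
E
python3 - <<'E'
from h import *
S,T=load("side0.npz"),load("top0.npz")
a=cv2.resize(S["pixels"][225:355,235:365],None,fx=4,fy=4,interpolation=2)
cv2.imwrite("pics/sidec.png",a[:,:,::-1])
b=cv2.resize(T["pixels"][180:300,300:415],None,fx=5,fy=5,interpolation=2)
cv2.imwrite("pics/topc.png",b[:,:,::-1])
for s,ps in((S,[(279,247),(316,290)]),(T,[(326,230),(400,242)])):
    for p in ps: print(dep(s,*p))
for z in(.15,.165):
  for p in[(326,230),(400,242)]: print(z,plane(T,*p,z))
E
```

```text
[ 0.4683931  -0.08625066  0.13184838]
[ 0.4431755  -0.28455628  0.16845931]
[ 0.46877162 -0.08322752  0.16477838]
[ 0.4420362  -0.27295572  0.16852205]
0.15 [ 0.46971153 -0.08506444  0.15      ]
0.15 [ 0.44271742 -0.27882377  0.15      ]
0.165 [ 0.46875753 -0.08319997  0.165     ]
0.165 [ 0.44216574 -0.27407156  0.165     ]
```

View pics/sidec.png

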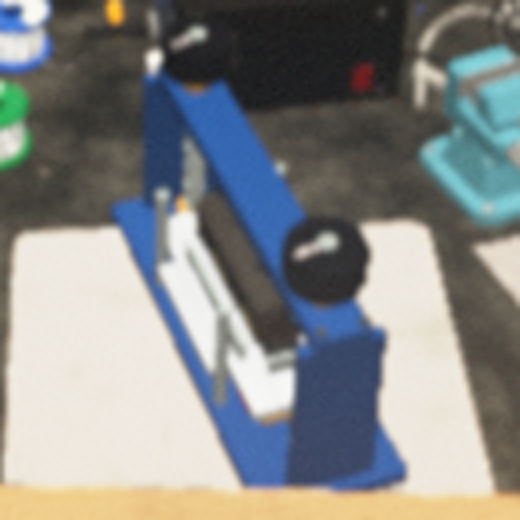

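View pics/topc.png

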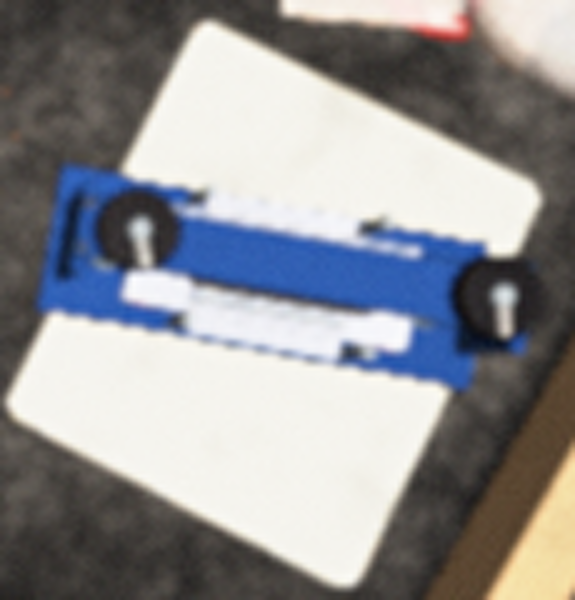

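The side crop shows the right knob centre at about (316.5,289.5) and the left at about (284.5,237), with the brown wagon on the light table. The top crop shows knob centres at about (327.6,226.2) and (399.6,239.6), both pointers towards the robot. Now I'll measure the knobs precisely.

```bash
python3 - <<'E'
from h import *
S,T=load("side0.npz"),load("top0.npz")
def pts(s):
    v,u=np.mgrid[0:420,0:560]; d=np.stack([(u-s["cx"])/foc(s),(v-s["cy"])/foc(s),np.ones(u.shape)],-1)*s["depth"][...,None]
    return d@R.from_quat(s["orientation"]).as_matrix().T+s["eye"]
g={}
for n,s in(("side",S),("top",T)):
    P=pts(s); dark=(s["pixels"].max(2)<75)
    for k,c in(("L",(.469,-.083)),("R",(.442,-.274))):
        near=np.hypot(P[...,0]-c[0],P[...,1]-c[1])<.045
        m=near&(P[...,2]>.145)
        top=near&(P[...,2]>.158)
        v,u=np.nonzero(top); (cu,cv),r=cv2.minEnclosingCircle(np.stack([u,v],1).astype(np.float32))
        print(n,k,m.sum(),top.sum(),"mean",P[top].mean(0),"z med",np.median(P[top][:,2]),"bbox mid",(P[top].min(0)+P[top].max(0))/2,"pix",u.mean(),v.mean(),(cu,cv),r)
        g[n,k]=(u.mean(),v.mean())
for k in"LR": print(k,tri(S,g["side",k],T,g["top",k]))
P=pts(T); w=(T["pixels"].min(2)>150)&(P[...,2]<.03)
near=np.hypot(P[...,0]-.455,P[...,1]+.18)<.17
print("board z",np.median(P[w&near][:,2]))
wall=(np.abs(P[...,1]+.4)<.08)&(np.abs(P[...,0]-.42)<.06)&(P[...,2]>.03)
if wall.any(): print("wall",P[wall].min(0),P[wall].max(0))
hi=(P[...,2]>.19)&(np.abs(P[...,0]-.45)<.2)&(np.abs(P[...,1])<.35); print("high",hi.sum(),P[hi][:3])
E
```

```text
side L 289 212 mean [ 0.47926997 -0.08961748  0.16654145] z med 0.16757649228590688 bbox mid [ 0.48140229 -0.08676387  0.16440703] pix 283.8820754716981 234.86320754716982 (284.0, 234.5) 9.34087085723877
side R 416 322 mean [ 0.44919662 -0.27633449  0.16654137] z med 0.16740173028807342 bbox mid [ 0.45079803 -0.27352914  0.16443202] pix 316.2329192546584 287.25155279503105 (316.06817626953125, 288.0) 11.113369941711426
top L 236 224 mean [ 0.48028183 -0.08682477  0.16579836] z med 0.16583499383283995 bbox mid [ 0.47950231 -0.087281    0.16533747] pix 327.4732142857143 225.59375 (327.5, 225.5) 8.631438255310059
top R 263 235 mean [ 0.44981095 -0.27405123  0.16542889] z med 0.1656566487441996 bbox mid [ 0.449973   -0.27534982  0.16401103] pix 400.0085106382979 239.03404255319148 (399.952392578125, 239.57142639160156) 9.06575870513916
L (array([ 0.48053428, -0.08708962,  0.16436793]), np.float64(0.00035036185138864095))
R (array([ 0.45013283, -0.2745335 ,  0.16445373]), np.float64(0.0006610743546702461))
board z 0.002596722246624772
wall [ 0.36012664 -0.44006144  0.03030338] [ 0.4797264  -0.33002608  0.09757653]
high 932 [[0.40570094 0.04003562 1.15645538]
 [0.40570094 0.04003562 1.15645538]
 [0.40570094 0.04003562 1.15645538]]
```

Careful with the scale: shifts go in units of 5 mm. That gives: -0.0303 m is -6.06, -0.021 m is -4.2.

```bash
cat > plan.py <<'E'
# print tool-axis distance from the measured pose to a target
import sys; from h import *
L=np.array([.4803,-.0872]);Rr=np.array([.4501,-.2745])
s=manip.get_state(); q=R.from_quat(s["orientation"]); x=q.as_matrix()[:,0]
for n,t in(("L",L),("R",Rr)):
    for z in (.205,.163): print(n,z,np.round(q.inv().apply(np.r_[t,z]-s["ee_pos"]),4))
print("t",round(s["time_s"],2),"q",np.round(s["qpos"],3),"x-dir deg",np.degrees(np.arctan2(x[1],x[0])).round(1),"F",np.round(s["force"],1),"T",np.round(s["torque"],3))
E
python3 shift.py '{"deltas": [[-6.06, -4.2, 0, 0, 1], [-6.06, -4.2, 0, 0, 1], [-6.06, -4.2, 0, 0, 1], [-6.06, -4.2, 0, 0, 1], [-6.06, -4.2, 0, 0, 1], [-6.06, -4.2, 0, 0, 1], [-6.06, -4.2, 0, 0, 1], [-6.06, -4.2, 0, 0, 1], [-6.06, -4.2, 0, 0, 1], [-6.06, -4.2, 0, 0, 1]]}' 60
python3 shift.py '{"deltas": [[-6.06, -4.2, 0, 0, 1], [-6.06, -4.2, 0, 0, 1], [-6.06, -4.2, 0, 0, 1], [-6.06, -4.2, 0, 0, 1], [0, 0, 0, 0, 1]]}'
python3 plan.py
```

```text
time_s: 0.93
ee_pos: [0.4072, 0.3128, 0.2562]
orientation: [0.14, 0.99, -0.0, -0.0]
force: [1.2, 1.6, -0.4]
finger_gap: 0.995
grasp_force: 0.0
time_s: 1.35
ee_pos: [0.5027, 0.1959, 0.256]
orientation: [0.142, 0.99, -0.0, 0.0]
force: [-1.0, -0.5, -1.2]
finger_gap: 1.003
grasp_force: 0.0
L 0.205 [-0.0582 -0.278   0.0511]
L 0.163 [-0.0582 -0.2779  0.0931]
R 0.205 [-0.0821 -0.4662  0.0512]
R 0.163 [-0.082  -0.4662  0.0932]
t 1.35 q [ 2.500e-01  3.700e-01  1.769e+00 -1.000e-03  1.002e+00 -1.035e+00] x-dir deg 163.6 F [-1.  -0.5 -1.2] T [ 0.012  0.057 -0.046]
```

```bash
cat > ptr.py <<'E'
import sys; from h import *
def ptr(s,c,zs=.168):
    # resample knob top as metric image, pointer = bright blob
    n=100; g=np.linspace(-.024,.024,n); X,Y=np.meshgrid(g,g,indexing="ij")
    uv=proj(s,np.stack([c[0]+X,c[1]+Y,np.full(X.shape,zs)],-1)).astype(np.float32)
    im=cv2.remap(s["pixels"],uv[...,0],uv[...,1],cv2.INTER_CUBIC).min(2).astype(float)
    r=np.hypot(X,Y); w=np.clip(im-70,0,None)*(r<.017)
    m=np.array([(w*X).sum(),(w*Y).sum()])/w.sum(); d=np.stack([X-m[0],Y-m[1]]); C=np.einsum("iab,jab,ab->ij",d,d,w)
    e=np.linalg.eigh(C)[1][:,1]; e=e*np.sign(e@m) 
    ax=np.arctan2(.0302*-1+0,.1873) # press yaw
    f=lambda a:np.degrees((np.pi+ax-a+np.pi)%(2*np.pi)-np.pi).round(1)  # clockwise from press -x
    return f(np.arctan2(m[1],m[0])),f(np.arctan2(e[1],e[0])),m.round(4)
L=(.4803,-.0872);Q=(.4501,-.2745)
if __name__=="__main__":
    for n in("side","top"):
        s=load(f"{n}{sys.argv[1]}.npz") if len(sys.argv)>1 else manip.snapshot(n)
        print(n,"L",ptr(s,L),"R",ptr(s,Q))
E
python3 ptr.py 0
python3 shift.py '{"deltas": [[-1.3, -6.18, 1.14, 0, 1], [-1.3, -6.18, 1.14, 0, 1], [-1.3, -6.18, 1.14, 0, 1], [-1.3, -6.18, 1.14, 0, 1], [-1.3, -6.18, 1.14, 0, 1], [-1.3, -6.18, 1.14, 0, 1], [-1.3, -6.18, 1.14, 0, 1], [-1.3, -6.18, 1.14, 0, 1], [-1.3, -6.18, 1.14, 0, 1], [0, 0, 0, 0, 1]]}'
python3 plan.py
```

```text
time_s: 2.18
ee_pos: [0.4778, -0.0871, 0.2039]
orientation: [0.142, 0.99, -0.0, -0.001]
force: [0.5, 0.1, -1.5]
finger_gap: 0.999
grasp_force: 0.0
L 0.205 [-0.0024  0.0006 -0.0011]
L 0.163 [-0.0025  0.0006  0.0409]
R 0.205 [-0.0261 -0.1877 -0.001 ]
R 0.163 [-0.0261 -0.1877  0.041 ]
t 2.18 q [-3.160e-01  3.640e-01  1.953e+00 -1.000e-03  8.250e-01 -1.602e+00] x-dir deg 163.7 F [ 0.5  0.1 -1.5] T [-0.06   0.029 -0.019]Traceback (most recent call last):
  File "ptr.py", line 17, in <module>
    print(n,"L",ptr(s,L),"R",ptr(s,Q))
                ~~~^^^^^
  File "ptr.py", line 5, in ptr
    uv=proj(s,np.stack([c[0]+X,c[1]+Y,np.full(X.shape,zs)],-1)).astype(np.float32)
       ~~~~^^^^^^^^^^^^^^^^^^^^^^^^^^^^^^^^^^^^^^^^^^^^^^^^^^^^
  File "h.py", line 12, in proj
    c=R.from_quat(s["orientation"]).inv().apply(np.asarray(p)-s["eye"]); return c[...,:2]/c[...,2:]*foc(s)+[s["cx"],s["cy"]]
  File "scipy/spatial/transform/_rotation.pyx", line 2580, in scipy.spatial.transform._rotation.Rotation.apply
ValueError: Expected input of shape (3,) or (P, 3), got (100, 100, 3).
```

```bash
sed -i 's/c=R.from_quat(s\["orientation"\]).inv().apply(np.asarray(p)-s\["eye"\])/c=(np.asarray(p)-s["eye"])@R.from_quat(s["orientation"]).as_matrix()/' h.py
python3 ptr.py 0
python3 shift.py '{"deltas": [[-0.48, 0.12, 4, 0, 1], [0, 0, 4.2, 0, 1], [0, 0, 0, 0, 1]]}'; python3 plan.py
```

```text
side L (np.float64(29.3), np.float64(-28.1), array([-0.0022,  0.0017])) R (np.float64(26.2), np.float64(-14.5), array([-0.0029,  0.0021]))
top L (np.float64(-14.9), np.float64(-17.3), array([-0.0043, -0.0004])) R (np.float64(-6.1), np.float64(-9.3), array([-0.0041,  0.0002]))
time_s: 2.43
ee_pos: [0.4796, -0.0829, 0.1613]
orientation: [0.141, 0.99, 0.0, -0.002]
force: [-0.9, 0.4, -1.1]
finger_gap: 0.996
grasp_force: 0.0
L 0.205 [-0.0017 -0.0039 -0.0437]
L 0.163 [-0.0019 -0.0039 -0.0017]
R 0.205 [-0.0248 -0.1922 -0.0439]
R 0.163 [-0.025  -0.1922 -0.0019]
t 2.43 q [-0.307  0.432  1.992  0.     0.722 -1.596] x-dir deg 163.8 F [-0.9  0.4 -1.1] T [ 0.044 -0.027  0.005]
```

```bash
python3 shift.py '{"deltas": [[-0.36, -0.78, -0.3, 0, 1], [0, 0, 0, 0, 1]]}'; python3 plan.py
```

```text
time_s: 2.6
ee_pos: [0.482, -0.0879, 0.1664]
orientation: [0.14, 0.99, -0.0, 0.0]
force: [-0.0, 0.1, 0.2]
finger_gap: 0.996
grasp_force: 0.0
L 0.205 [ 0.0018  0.0002 -0.0386]
L 0.163 [0.0019 0.0002 0.0034]
R 0.205 [-0.0212 -0.1881 -0.0385]
R 0.163 [-0.0211 -0.1881  0.0035]
t 2.6 q [-0.315  0.426  1.983  0.     0.732 -1.605] x-dir deg 163.9 F [-0.   0.1  0.2] T [-0.054  0.048 -0.007]
```

```bash
python3 shift.py '{"deltas": [[0, 0, 0, 0, 0], [0, 0, 0, 0, 0], [0, 0, 0, 0, 0], [0, 0, 0, 0, 0], [0, 0, 0, 0, 0], [0, 0, 0, 0, 0]]}' 60; python3 plan.py
```

```text
time_s: 3.1
ee_pos: [0.4818, -0.0869, 0.1665]
orientation: [0.141, 0.99, 0.001, 0.001]
force: [0.3, 8.6, 11.2]
finger_gap: 0.476
grasp_force: 59.3
L 0.205 [ 0.0013 -0.0007 -0.0385]
L 0.163 [ 0.0014 -0.0007  0.0035]
R 0.205 [-0.0218 -0.189  -0.0387]
R 0.163 [-0.0217 -0.189   0.0033]
t 3.1 q [-0.314  0.425  1.984  0.002  0.731 -1.604] x-dir deg 163.8 F [ 0.3  8.6 11.2] T [ 1.669 -0.066 -0.047]
```

```bash
python3 shift.py '{"deltas": [[0, 0, 0, 0.1, 0], [0, 0, 0, 0.1, 0], [0, 0, 0, 0.1, 0], [0, 0, 0, 0.1, 0]]}'; python3 plan.py|tail -1; python3 shift.py '{"deltas": [[0, 0, 0, 0.1, 0], [0, 0, 0, 0.1, 0], [0, 0, 0, 0.1, 0], [0, 0, 0, 0.1, 0]]}'; python3 plan.py|tail -1;  python3 shift.py '{"deltas": [[0, 0, 0, 0, 0], [0, 0, 0, 0, 0]]}'; python3 plan.py|tail -1; python3 shift.py '{"deltas": [[0, 0, 0, 0, 1], [0, 0, 0, 0, 1], [0, 0, 0, 0, 1]]}'; python3 plan.py
```

```text
time_s: 3.43
ee_pos: [0.4819, -0.0868, 0.1665]
orientation: [0.336, 0.942, 0.001, 0.001]
force: [1.7, 11.0, 10.7]
finger_gap: 0.479
grasp_force: 59.2
t 3.43 q [-0.314  0.425  1.984  0.002  0.731 -1.2  ] x-dir deg 140.7 F [ 1.7 11.  10.7] T [ 1.862 -0.284  0.312]
time_s: 3.77
ee_pos: [0.4821, -0.0867, 0.1666]
orientation: [0.517, 0.856, 0.001, 0.001]
force: [2.2, 12.7, 10.2]
finger_gap: 0.475
grasp_force: 59.2
t 3.77 q [-0.314  0.425  1.984  0.002  0.73  -0.8  ] x-dir deg 117.8 F [ 2.2 12.7 10.2] T [ 1.962 -0.331  0.302]
time_s: 3.93
ee_pos: [0.4821, -0.0867, 0.1665]
orientation: [0.516, 0.857, 0.001, 0.001]
force: [1.6, 11.7, 10.6]
finger_gap: 0.482
grasp_force: 59.3
t 3.93 q [-0.314  0.425  1.984  0.003  0.73  -0.803] x-dir deg 117.9 F [ 1.6 11.7 10.6] T [ 1.856 -0.3   -0.265]
time_s: 4.18
ee_pos: [0.4814, -0.0877, 0.1656]
orientation: [0.515, 0.857, -0.0, 0.0]
force: [0.1, -0.4, -1.0]
finger_gap: 0.885
grasp_force: 0.0
L 0.205 [ 0.001  -0.0008 -0.0394]
L 0.163 [ 0.001  -0.0008  0.0026]
R 0.205 [-0.1501 -0.1154 -0.0394]
R 0.163 [-0.1501 -0.1154  0.0026]
t 4.18 q [-0.315  0.427  1.985 -0.     0.73  -0.804] x-dir deg 118.0 F [ 0.1 -0.4 -1. ] T [-0.019 -0.009  0.007]
```

```bash
python3 shift.py '{"deltas": [[0, 0, -4, 0, 1], [0, 0, -4, 0, 1], [-6, -4.62, 0, 0, 1], [-6, -4.62, 0, 0, 1], [-6, -4.62, 0, 0, 1], [-6, -4.62, 0, 0, 1], [-6, -4.62, 0, 0, 1], [0, 0, 0, 0, 1], [0, 0, 0, 0, 1]]}'; python3 plan.py
```

```text
time_s: 4.93
ee_pos: [0.4493, -0.2761, 0.2051]
orientation: [0.516, 0.856, 0.0, -0.0]
force: [-1.0, -0.1, -0.1]
finger_gap: 0.998
grasp_force: 0.0
L 0.205 [0.1526 0.1156 0.0002]
L 0.163 [0.1525 0.1156 0.0422]
R 0.205 [0.001  0.0015 0.0001]
R 0.163 [0.001  0.0015 0.0421]
t 4.93 q [-0.676  0.416  1.856 -0.     0.87  -1.162] x-dir deg 117.8 F [-1.  -0.1 -0.1] T [ 0.032 -0.023  0.023]
```

Converted, 0.02 m is 4, 0.0015 m is 0.3.

```bash
python3 shift.py '{"deltas": [[0.2, 0.3, 4, 0, 1], [0, 0, 4, 0, 1], [0, 0, 0, 0, 1], [0, 0, 0, 0, 0], [0, 0, 0, 0, 0], [0, 0, 0, 0, 0], [0, 0, 0, 0, 0], [0, 0, 0, 0, 0], [0, 0, 0, 0, 0]]}'; python3 plan.py; python3 shift.py '{"deltas": [[0, 0, 0, 0.1, 0], [0, 0, 0, 0.1, 0], [0, 0, 0, 0.1, 0], [0, 0, 0, 0.1, 0], [0, 0, 0, 0.1, 0], [0, 0, 0, 0.1, 0], [0, 0, 0, 0.1, 0]]}'; python3 plan.py|tail -1; python3 shift.py '{"deltas": [[0, 0, 0, 0.1, 0]]}'; python3 plan.py|tail -1; 
```

```text
time_s: 5.68
ee_pos: [0.4513, -0.2727, 0.1669]
orientation: [0.515, 0.857, 0.0, 0.001]
force: [-0.0, 3.1, 6.9]
finger_gap: 0.479
grasp_force: 59.7
L 0.205 [ 0.1501  0.1128 -0.0382]
L 0.163 [0.1502 0.1128 0.0038]
R 0.205 [-0.0011 -0.0019 -0.0381]
R 0.163 [-0.001  -0.0019  0.0039]
t 5.68 q [-6.690e-01  4.690e-01  1.895e+00  1.000e-03  7.750e-01 -1.159e+00] x-dir deg 118.0 F [-0.   3.1  6.9] T [ 0.578 -0.088  0.154]
time_s: 6.27
ee_pos: [0.4524, -0.2726, 0.1669]
orientation: [0.779, 0.627, 0.001, 0.002]
force: [10.5, 6.0, 4.1]
finger_gap: 0.483
grasp_force: 59.9
t 6.27 q [-0.668  0.469  1.894  0.002  0.774 -0.454] x-dir deg 77.7 F [10.5  6.   4.1] T [ 1.016 -1.44   0.315]
time_s: 6.35
ee_pos: [0.4526, -0.2727, 0.1669]
orientation: [0.809, 0.587, 0.001, 0.002]
force: [11.3, 6.6, 4.0]
finger_gap: 0.478
grasp_force: 60.0
t 6.35 q [-0.668  0.469  1.894  0.002  0.774 -0.354] x-dir deg 71.9 F [11.3  6.6  4. ] T [ 0.995 -1.58   0.324]
```

```bash
sed -i 's/^L=.*/L=np.array([.482,-.086]);Rr=np.array([.4522,-.272])/; s/(.205,.163)/(.207,.1665)/' plan.py
python3 shift.py '{"deltas": [[0, 0, 0, 0, 1], [0, 0, 0, 0, 1], [0, 0, 0, 0, 1], [0, 0, -4, 0, 1], [0, 0, -4, 0, 1], [7.44, -1.18, 0, 0, 1], [7.44, -1.18, 0, 0, 1], [7.44, -1.18, 0, 0, 1], [7.44, -1.18, 0, 0, 1], [7.44, -1.18, 0, 0, 1]]}'; python3 shift.py '{"deltas": [[0, 0, 0, 0, 1], [0, 0, 0, 0, 1]]}'; python3 plan.py; python3 ptr.py
```

```text
time_s: 7.18
ee_pos: [0.4795, -0.0852, 0.2058]
orientation: [0.808, 0.589, 0.0, 0.0]
force: [1.0, -0.2, -0.2]
finger_gap: 0.998
grasp_force: 0.0
time_s: 7.35
ee_pos: [0.4797, -0.0852, 0.2058]
orientation: [0.807, 0.591, 0.0, 0.0]
force: [0.5, -0.4, 0.0]
finger_gap: 1.001
grasp_force: 0.0
L 0.207 [-0.0001  0.0024 -0.0012]
L 0.1665 [-0.0001  0.0024  0.0393]
R 0.207 [-0.1864  0.0301 -0.0012]
R 0.1665 [-0.1864  0.0301  0.0393]
t 7.35 q [-0.311  0.363  1.948 -0.     0.83  -0.005] x-dir deg 72.4 F [ 0.5 -0.4  0. ] T [-0.027 -0.006 -0.036]
side L (np.float64(67.6), np.float64(27.0), array([-0.0011,  0.0047])) R (np.float64(70.7), np.float64(32.4), array([-0.0009,  0.005 ]))
top L (np.float64(-176.1), np.float64(-164.3), array([ 0.0025, -0.0006])) R (np.float64(47.2), np.float64(37.9), array([-0.0026,  0.004 ]))
```

Converted, 0.02 m is 4, 0.0193 m is 3.86.

```bash
python3 shift.py '{"deltas": [[0, 0.48, 4, 0, 1], [0, 0, 3.86, 0, 1], [0, 0, 0, 0, 1], [0, 0, 0, 0, 0], [0, 0, 0, 0, 0], [0, 0, 0, 0, 0], [0, 0, 0, 0, 0], [0, 0, 0, 0, 0], [0, 0, 0, 0, 0]]}'; python3 plan.py; python3 shift.py '{"deltas": [[0, 0, 0, 0.1, 0], [0, 0, 0, 0.1, 0], [0, 0, 0, 0.1, 0], [0, 0, 0, 0.1, 0], [0, 0, 0, 0.1, 0]]}'; python3 plan.py|tail -1; python3 shift.py '{"deltas": [[0, 0, 0, 0.1, 0], [0, 0, 0, 0.1, 0]]}'; python3 plan.py|tail -1;python3 shift.py '{"deltas": [[0, 0, 0, 0.1, 0], [0, 0, 0, 0.1, 0]]}'; python3 plan.py
```

```text
time_s: 8.2
ee_pos: [0.4821, -0.0877, 0.1675]
orientation: [0.808, 0.589, 0.0, 0.001]
force: [-3.2, -2.2, 8.6]
finger_gap: 0.477
grasp_force: 59.5
L 0.207 [ 0.0016 -0.0005 -0.0395]
L 0.1665 [ 0.0016 -0.0006  0.001 ]
R 0.207 [-0.1846  0.028  -0.0395]
R 0.1665 [-0.1846  0.0279  0.001 ]
t 8.2 q [-0.315  0.424  1.982 -0.     0.733 -0.004] x-dir deg 72.2 F [-3.2 -2.2  8.6] T [-0.225  0.746 -0.087]
time_s: 8.62
ee_pos: [0.4817, -0.0875, 0.1675]
orientation: [0.929, 0.369, 0.0, 0.0]
force: [-4.7, 0.2, 10.5]
finger_gap: 0.479
grasp_force: 59.7
t 8.62 q [-0.315  0.424  1.983 -0.     0.734  0.501] x-dir deg 43.3 F [-4.7  0.2 10.5] T [0.156 0.885 0.299]
time_s: 8.78
ee_pos: [0.4816, -0.0874, 0.1675]
orientation: [0.962, 0.274, 0.0, 0.0]
force: [-5.6, 1.8, 10.0]
finger_gap: 0.477
grasp_force: 59.7
t 8.78 q [-0.314  0.424  1.983 -0.     0.734  0.701] x-dir deg 31.8 F [-5.6  1.8 10. ] T [0.333 0.995 0.255]
time_s: 8.95
ee_pos: [0.4815, -0.0873, 0.1674]
orientation: [0.984, 0.177, 0.0, 0.0]
force: [-6.0, 2.7, 11.1]
finger_gap: 0.484
grasp_force: 59.8
L 0.207 [ 0.0009 -0.001  -0.0396]
L 0.1665 [ 0.0009 -0.001   0.0009]
R 0.207 [-0.0918  0.163  -0.0396]
R 0.1665 [-0.0918  0.163   0.0009]
t 8.95 q [-0.314  0.424  1.983  0.     0.735  0.901] x-dir deg 20.4 F [-6.   2.7 11.1] T [0.555 0.954 0.301]
```

Converted, 0.0326 m is 6.52, -0.0184 m is -3.68.

```bash
python3 shift.py '{"deltas": [[0, 0, 0, 0, 1], [0, 0, 0, 0, 1], [0, 0, 0, 0, 1], [0, 0, -4, 0, 1], [0, 0, -4, 0, 1], [-3.68, 6.52, 0, 0, 1], [-3.68, 6.52, 0, 0, 1], [-3.68, 6.52, 0, 0, 1], [-3.68, 6.52, 0, 0, 1], [-3.68, 6.52, 0, 0, 1]]}'; python3 shift.py '{"deltas": [[0, 0, 0, 0, 1], [0, 0, 0, 0, 1]]}'; python3 plan.py
```

```text
time_s: 9.78
ee_pos: [0.4528, -0.2742, 0.2064]
orientation: [0.984, 0.18, 0.0, 0.0]
force: [1.6, 1.0, -0.2]
finger_gap: 1.002
grasp_force: 0.0
time_s: 9.95
ee_pos: [0.4528, -0.274, 0.2059]
orientation: [0.984, 0.178, 0.0, -0.0]
force: [-0.1, 0.0, -0.0]
finger_gap: 1.002
grasp_force: 0.0
L 0.207 [ 0.0933 -0.1658 -0.001 ]
L 0.1665 [ 0.0933 -0.1658  0.0395]
R 0.207 [ 0.0002 -0.0021 -0.0011]
R 0.1665 [ 0.0002 -0.0021  0.0394]
t 9.95 q [-0.669  0.417  1.851  0.     0.873  0.543] x-dir deg 20.5 F [-0.1  0.  -0. ] T [ 0.025 -0.025  0.004]
```

Converted, 0.02 m is 4, 0.0193 m is 3.86.

```bash
python3 shift.py '{"deltas": [[0.04, -0.42, 4, 0, 1], [0, 0, 3.86, 0, 1], [0, 0, 0, 0, 1], [0, 0, 0, 0, 0], [0, 0, 0, 0, 0], [0, 0, 0, 0, 0], [0, 0, 0, 0, 0], [0, 0, 0, 0, 0], [0, 0, 0, 0, 0]]}'; python3 plan.py; python3 shift.py '{"deltas": [[0, 0, 0, 0.1, 0], [0, 0, 0, 0.1, 0], [0, 0, 0, 0.1, 0], [0, 0, 0, 0.1, 0], [0, 0, 0, 0.1, 0]]}'; python3 plan.py|tail -1; python3 shift.py '{"deltas": [[0, 0, 0, 0.1, 0], [0, 0, 0, 0.1, 0], [0, 0, 0, 0.1, 0]]}'; python3 plan.py|tail -1;python3 shift.py '{"deltas": [[0, 0, 0, 0.1, 0]]}'; python3 plan.py
```

```text
time_s: 10.7
ee_pos: [0.4545, -0.2731, 0.1693]
orientation: [0.984, 0.179, 0.002, 0.004]
force: [1.0, -14.6, 7.2]
finger_gap: 0.478
grasp_force: 59.7
L 0.207 [ 0.0918 -0.1651 -0.0388]
L 0.1665 [ 0.0917 -0.1655  0.0017]
R 0.207 [-0.0016 -0.0016 -0.0377]
R 0.1665 [-0.0018 -0.0019  0.0028]
t 10.7 q [-0.665  0.467  1.89  -0.002  0.776  0.547] x-dir deg 20.6 F [  1.  -14.6   7.2] T [-2.211 -0.159 -0.198]
time_s: 11.12
ee_pos: [0.4547, -0.2742, 0.1694]
orientation: [0.997, -0.072, 0.004, 0.004]
force: [0.4, -22.6, 4.6]
finger_gap: 0.478
grasp_force: 59.9
t 11.12 q [-0.666  0.467  1.889 -0.004  0.774  1.052] x-dir deg -8.2 F [  0.4 -22.6   4.6] T [-3.753 -0.     0.319]
time_s: 11.37
ee_pos: [0.4545, -0.2748, 0.1694]
orientation: [0.976, -0.22, 0.004, 0.004]
force: [-3.0, -27.3, 3.6]
finger_gap: 0.476
grasp_force: 60.0
t 11.37 q [-0.666  0.467  1.889 -0.005  0.774  1.352] x-dir deg -25.4 F [ -3.  -27.3   3.6] T [-4.523  0.604  0.297]
time_s: 11.45
ee_pos: [0.4544, -0.2749, 0.1694]
orientation: [0.963, -0.268, 0.005, 0.004]
force: [-3.5, -29.0, 4.2]
finger_gap: 0.477
grasp_force: 60.0
L 0.207 [-0.0736 -0.1758 -0.0394]
L 0.1665 [-0.0741 -0.176   0.0011]
R 0.207 [-0.003  -0.0011 -0.0377]
R 0.1665 [-0.0035 -0.0014  0.0028]
t 11.45 q [-0.667  0.467  1.889 -0.006  0.774  1.452] x-dir deg -31.1 F [ -3.5 -29.    4.2] T [-4.915  0.888  0.302]
```

```bash
sed -i 's/^L=.*/L=np.array([.4815,-.0866]);Rr=np.array([.453,-.2755])/' plan.py
python3 shift.py '{"deltas": [[0, 0, 0, 0, 1], [0, 0, 0, 0, 1], [0, 0, 0, 0, 1], [0, 0, -4, 0, 1], [0, 0, -4, 0, 1], [-2.94, -7.04, 0, 0, 1], [-2.94, -7.04, 0, 0, 1], [-2.94, -7.04, 0, 0, 1], [-2.94, -7.04, 0, 0, 1], [-2.94, -7.04, 0, 0, 1]]}'; python3 shift.py '{"deltas": [[0, 0, 0, 0, 1], [0, 0, 0, 0, 1]]}'; python3 plan.py; python3 ptr.py
```

```text
time_s: 12.28
ee_pos: [0.4799, -0.0796, 0.2073]
orientation: [0.964, -0.267, 0.0, -0.0]
force: [1.2, -0.0, -0.5]
finger_gap: 0.996
grasp_force: 0.0
time_s: 12.45
ee_pos: [0.4802, -0.0796, 0.2072]
orientation: [0.964, -0.265, 0.0, -0.0]
force: [-0.1, 0.9, -0.1]
finger_gap: 1.001
grasp_force: 0.0
L 0.207 [0.0046 0.0054 0.0002]
L 0.1665 [0.0046 0.0054 0.0407]
R 0.207 [0.0765 0.1824 0.0002]
R 0.1665 [0.0765 0.1824 0.0407]
t 12.45 q [-0.3    0.361  1.948  0.     0.833  1.806] x-dir deg -30.7 F [-0.1  0.9 -0.1] T [-0.033 -0.018 -0.025]
side L (np.float64(104.2), np.float64(174.1), array([0.0027, 0.0063])) R (np.float64(104.3), np.float64(89.2), array([0.0023, 0.0053]))
top L (np.float64(170.2), np.float64(-137.9), array([0.0052, 0.0001])) R (np.float64(95.2), np.float64(88.1), array([0.0013, 0.005 ]))
```

```bash
for i in 1 2; do python3 shift.py '{"deltas": [[0, 0, 0, -0.125, 1], [0, 0, 0, -0.125, 1], [0, 0, 0, -0.125, 1], [0, 0, 0, -0.125, 1], [0, 0, 0, -0.125, 1], [0, 0, 0, -0.125, 1], [0, 0, 0, -0.125, 1], [0, 0, 0, -0.125, 1], [0, 0, 0, -0.125, 1], [0, 0, 0, -0.125, 1]]}'; done;  python3 shift.py '{"deltas": [[0, 0, 0, -0.125, 1], [0, 0, 0, -0.125, 1], [0, 0, 0, -0.125, 1], [0, 0, 0, -0.125, 1], [0, 0, 0, 0, 1]]}'; python3 plan.py
```

```text
time_s: 13.38
ee_pos: [0.48, -0.0831, 0.2069]
orientation: [0.937, 0.349, 0.0, -0.0]
force: [-0.3, 0.7, 0.4]
finger_gap: 1.002
grasp_force: 0.0
time_s: 14.22
ee_pos: [0.48, -0.0831, 0.2069]
orientation: [0.555, 0.832, 0.0, -0.0]
force: [-0.4, 0.5, -0.2]
finger_gap: 0.996
grasp_force: 0.0
time_s: 14.63
ee_pos: [0.48, -0.083, 0.2069]
orientation: [0.332, 0.943, 0.0, -0.0]
force: [-0.8, -0.4, 0.3]
finger_gap: 1.003
grasp_force: 0.0
L 0.207 [-0.0034 -0.0019 -0.0001]
L 0.1665 [-0.0034 -0.0019  0.0404]
R 0.207 [-9.970e-02 -1.669e-01 -1.000e-04]
R 0.1665 [-0.0997 -0.1669  0.0404]
t 14.63 q [-0.307  0.362  1.947  0.     0.833 -1.2  ] x-dir deg 141.2 F [-0.8 -0.4  0.3] T [-0.008  0.006  0.027]
```

Converted, 0.02 m is 4, -0.0034 m is -0.68.

```bash
python3 shift.py '{"deltas": [[-0.68, -0.38, 4, 0, 1], [0, 0, 4, 0, 1], [0, 0, 0, 0, 1], [0, 0, 0, 0, 0], [0, 0, 0, 0, 0], [0, 0, 0, 0, 0], [0, 0, 0, 0, 0], [0, 0, 0, 0, 0], [0, 0, 0, 0, 0]]}'|grep force; python3 shift.py '{"deltas": [[0, 0, 0, 0.1, 0], [0, 0, 0, 0.1, 0], [0, 0, 0, 0.1, 0], [0, 0, 0, 0.1, 0]]}' >/dev/null; python3 plan.py|tail -1; python3 shift.py '{"deltas": [[0, 0, 0, 0.1, 0]]}'>/dev/null; python3 plan.py|tail -1; python3 shift.py '{"deltas": [[0, 0, 0, 0.1, 0]]}' >/dev/null; python3 plan.py|tail -1; python3 shift.py '{"deltas": [[0, 0, 0, 0.1, 0]]}' >/dev/null; python3 plan.py|tail -1
```

```text
force: [-6.7, -5.4, 11.1]
grasp_force: 59.3
t 15.72 q [-3.110e-01  4.220e-01  1.983e+00 -1.000e-03  7.340e-01 -7.940e-01] x-dir deg 117.8 F [-3.  -3.1  9.3] T [-0.575  0.686  0.275]
t 15.8 q [-3.110e-01  4.220e-01  1.983e+00 -1.000e-03  7.340e-01 -6.940e-01] x-dir deg 112.0 F [-1.4 -2.5  8.3] T [-0.498  0.62   0.305]
t 15.88 q [-3.110e-01  4.220e-01  1.983e+00 -1.000e-03  7.340e-01 -5.940e-01] x-dir deg 106.3 F [-0.8 -1.7  8.7] T [-0.44   0.551  0.241]
t 15.97 q [-3.100e-01  4.220e-01  1.983e+00 -1.000e-03  7.340e-01 -4.940e-01] x-dir deg 100.6 F [ 0.  -1.1  8.5] T [-0.333  0.412  0.301]
```

```bash
python3 shift.py '{"deltas": [[0, 0, 0, 0, 1], [0, 0, 0, 0, 1], [0, 0, 0, 0, 1], [0, 0, -4, 0, 1], [0, 0, -4, 0, 1], [-7.22, -2.52, 0, 0, 1], [-7.22, -2.52, 0, 0, 1], [-7.22, -2.52, 0, 0, 1], [-7.22, -2.52, 0, 0, 1], [-7.22, -2.52, 0, 0, 1]]}' >/dev/null; python3 shift.py '{"deltas": [[0, 0, 0, 0, 1], [0, 0, 0, 0, 1]]}'; python3 plan.py; python3 ptr.py
```

```text
time_s: 16.97
ee_pos: [0.4531, -0.2759, 0.2066]
orientation: [0.638, 0.77, 0.0, -0.0]
force: [-0.5, 0.0, -1.0]
finger_gap: 0.999
grasp_force: 0.0
L 0.207 [ 0.1806  0.0632 -0.0003]
L 0.1665 [0.1806 0.0632 0.0402]
R 0.207 [ 0.0004 -0.     -0.0004]
R 0.1665 [ 0.0003 -0.      0.0401]
t 16.97 q [-0.672  0.418  1.847  0.     0.877 -0.859] x-dir deg 100.7 F [-0.5  0.  -1. ] T [ 0.013  0.004 -0.034]
side L (np.float64(118.4), np.float64(117.2), array([0.0038, 0.0049])) R (np.float64(104.3), np.float64(89.4), array([0.0023, 0.0053]))
top L (np.float64(124.2), np.float64(120.9), array([0.0037, 0.0039])) R (np.float64(92.2), np.float64(82.8), array([0.0023, 0.0112]))
```

Converted, 0.02 m is 4.

```bash
python3 shift.py '{"deltas": [[0, 0, 4, 0, 1], [0, 0, 4, 0, 1], [0, 0, 0, 0, 1], [0, 0, 0, 0, 0], [0, 0, 0, 0, 0], [0, 0, 0, 0, 0], [0, 0, 0, 0, 0], [0, 0, 0, 0, 0], [0, 0, 0, 0, 0]]}'|grep force; python3 shift.py '{"deltas": [[0, 0, 0, 0.1, 0], [0, 0, 0, 0.1, 0], [0, 0, 0, 0.1, 0], [0, 0, 0, 0.1, 0]]}' >/dev/null; python3 plan.py|tail -1; python3 shift.py '{"deltas": [[0, 0, 0, 0.1, 0]]}'>/dev/null; python3 plan.py|tail -1; python3 shift.py '{"deltas": [[0, 0, 0, 0.1, 0]]}' >/dev/null; python3 plan.py|tail -1; python3 shift.py '{"deltas": [[0, 0, 0, 0.1, 0]]}' >/dev/null; python3 plan.py|tail -1; python3 shift.py '{"deltas": [[0, 0, 0, 0.1, 0]]}' >/dev/null; python3 plan.py|tail -1
```

```text
force: [-10.8, -2.3, 13.7]
grasp_force: 59.4
t 18.15 q [-0.669  0.47   1.888 -0.002  0.785 -0.453] x-dir deg 77.7 F [-11.2  -0.9  14. ] T [-0.168  2.178  0.28 ]
t 18.23 q [-0.669  0.47   1.888 -0.002  0.785 -0.353] x-dir deg 72.0 F [-11.6  -0.5  14.9] T [-0.148  2.129  0.329]
t 18.32 q [-0.669  0.47   1.888 -0.002  0.785 -0.253] x-dir deg 66.2 F [-12.9  -1.   13.2] T [-0.066  2.165  0.325]
t 18.4 q [-0.669  0.47   1.888 -0.002  0.785 -0.153] x-dir deg 60.5 F [-12.6  -1.5  13.5] T [-0.102  2.151  0.312]
t 18.48 q [-0.669  0.47   1.888 -0.002  0.785 -0.053] x-dir deg 54.8 F [-11.7  -0.5  14.5] T [-0.062  2.172  0.305]
```

```bash
python3 shift.py '{"deltas": [[0, 0, 0, 0, 1], [0, 0, 0, 0, 1], [0, 0, 0, 0, 1], [0, 0, -4, 0, 1], [0, 0, -4, 0, 1], [6.82, -3.42, 0, 0, 1], [6.82, -3.42, 0, 0, 1], [6.82, -3.42, 0, 0, 1], [6.82, -3.42, 0, 0, 1], [6.82, -3.42, 0, 0, 1]]}' >/dev/null; python3 shift.py '{"deltas": [[0, 0, 0, 0, 1], [0, 0, 0, 0, 1]]}' >/dev/null; python3 plan.py
```

```text
L 0.207 [-0.0023  0.0013  0.0001]
L 0.1665 [-0.0024  0.0013  0.0406]
R 0.207 [-1.738e-01  8.550e-02  1.000e-04]
R 0.1665 [-0.1738  0.0855  0.0406]
t 19.48 q [-0.308  0.364  1.943  0.     0.834  0.298] x-dir deg 55.3 F [-0.7  0.1 -0.8] T [ 0.039  0.003 -0.053]
```

Converted, 0.02 m is 4, -0.0023 m is -0.46.

```bash
python3 shift.py '{"deltas": [[-0.46, 0.26, 4, 0, 1], [0, 0, 4, 0, 1], [0, 0, 0, 0, 1], [0, 0, 0, 0, 0], [0, 0, 0, 0, 0], [0, 0, 0, 0, 0], [0, 0, 0, 0, 0], [0, 0, 0, 0, 0], [0, 0, 0, 0, 0]]}'|grep force; python3 shift.py '{"deltas": [[0, 0, 0, 0.1, 0], [0, 0, 0, 0.1, 0], [0, 0, 0, 0.1, 0]]}' >/dev/null; python3 plan.py|tail -1; python3 shift.py '{"deltas": [[0, 0, 0, 0.1, 0]]}'>/dev/null; python3 plan.py|tail -1; python3 shift.py '{"deltas": [[0, 0, 0, 0.1, 0]]}' >/dev/null; python3 plan.py|tail -1; python3 shift.py '{"deltas": [[0, 0, 0, 0.1, 0]]}' >/dev/null; python3 plan.py|tail -1; python3 shift.py '{"deltas": [[0, 0, 0, 0.1, 0]]}' >/dev/null; python3 plan.py|tail -1
```

```text
force: [-3.9, 0.4, 9.9]
grasp_force: 59.5
t 20.48 q [-0.317  0.422  1.984  0.     0.736  0.599] x-dir deg 37.6 F [-5.9  3.1 11.7] T [0.642 0.891 0.28 ]
t 20.57 q [-0.316  0.422  1.984  0.     0.736  0.699] x-dir deg 31.8 F [-5.4  4.8 12.1] T [0.871 0.98  0.29 ]
t 20.65 q [-3.160e-01  4.220e-01  1.984e+00  1.000e-03  7.360e-01  7.990e-01] x-dir deg 26.1 F [-6.3  5.7 13.7] T [1.04  1.042 0.378]
t 20.73 q [-3.160e-01  4.220e-01  1.984e+00  1.000e-03  7.360e-01  8.990e-01] x-dir deg 20.4 F [-5.5  7.9 13.7] T [1.321 0.984 0.365]
t 20.82 q [-3.160e-01  4.220e-01  1.984e+00  1.000e-03  7.360e-01  9.990e-01] x-dir deg 14.6 F [-6.7  9.3 13.6] T [1.498 1.044 0.315]
```

```bash
cat > tz.py <<'E'
from cell import manip
s=manip.get_state(); print(round(s["time_s"],2),"q6",s["qpos"][5].round(3),"Tz",s["torque"][2].round(3),"F",s["force"].round(1))
E
for i in 1 2 3; do python3 shift.py '{"deltas": [[0, 0, 0, 0.04, 0]]}'>/dev/null; python3 tz.py; done
```

```text
20.9 q6 1.039 Tz 0.374 F [-6.9  9.1 13. ]
20.98 q6 1.076 Tz 0.325 F [-7.6  9.9 14.2]
21.07 q6 1.116 Tz 0.311 F [-7.3  9.3 13.9]
```

Careful with the scale: shifts go in units of 5 mm. That gives: 0.0366 m is 7.32, -0.02 m is -4.

```bash
python3 shift.py '{"deltas": [[0, 0, 0, 0, 1], [0, 0, 0, 0, 1], [0, 0, 0, 0, 1], [0, 0, -4, 0, 1], [0, 0, -4, 0, 1], [-2.16, 7.32, 0, 0, 1], [-2.16, 7.32, 0, 0, 1], [-2.16, 7.32, 0, 0, 1], [-2.16, 7.32, 0, 0, 1], [-2.16, 7.32, 0, 0, 1]]}' >/dev/null; python3 shift.py '{"deltas": [[0, 0, 0, 0, 1], [0, 0, 0, 0, 1]]}' >/dev/null; python3 plan.py; python3 - <<'E'
from h import *
from ptr import ptr,L,Q
S=manip.snapshot("side"); T=manip.snapshot("top"); np.savez("side1.npz",**S)
print(ptr(S,L),ptr(T,L),ptr(S,Q))
A=load("side0.npz")
im=[cv2.resize(s["pixels"][240:340,262:325],None,fx=5.5,fy=5.5,interpolation=2) for s in (A,S)]
cv2.imwrite("pics/cmp1.png",np.hstack(im)[:,:,::-1])
E
```

```text
L 0.207 [ 0.0548 -0.1865 -0.0003]
L 0.1665 [ 0.0548 -0.1865  0.0402]
R 0.207 [ 0.0008 -0.0033 -0.0003]
R 0.1665 [ 0.0008 -0.0033  0.0402]
t 22.07 q [-0.676  0.419  1.845  0.     0.878  0.757] x-dir deg 7.8 F [-0.9  0.2 -0.8] T [ 0.015  0.001 -0.013]
(np.float64(145.2), np.float64(162.5), array([0.0052, 0.0025])) (np.float64(164.9), np.float64(168.1), array([0.0051, 0.0005])) (np.float64(130.0), np.float64(132.6), array([0.0045, 0.0039]))
```

View pics/cmp1.png

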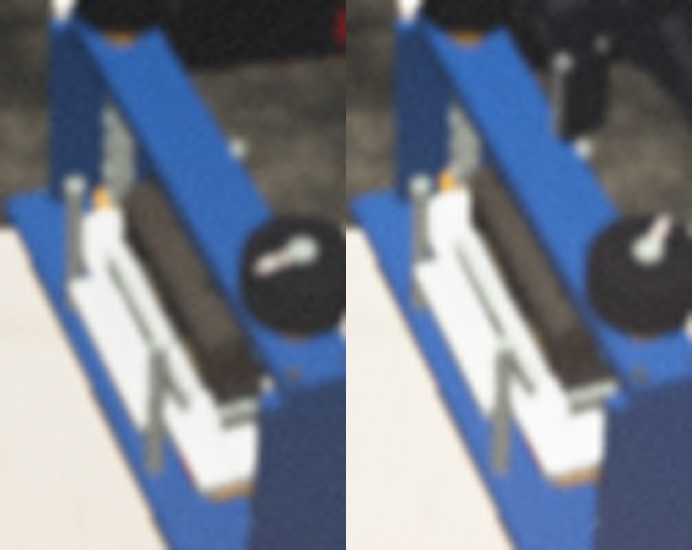

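The comparison shows the table and wagon roof clearly raised and the right knob's pointer turned to about 132°. The feet stay hidden under the beam, so I'll rely on torque to detect contact.

Converted, 0.02 m is 4, -0.0033 m is -0.66.

```bash
python3 shift.py '{"deltas": [[0.16, -0.66, 4, 0, 1], [0, 0, 4, 0, 1], [0, 0, 0, 0, 1], [0, 0, 0, 0, 0], [0, 0, 0, 0, 0], [0, 0, 0, 0, 0], [0, 0, 0, 0, 0], [0, 0, 0, 0, 0], [0, 0, 0, 0, 0]]}'|grep force; for i in 1 2 3 4 5 6 7 8; do python3 shift.py '{"deltas": [[0, 0, 0, 0.07, 0]]}'>/dev/null; python3 tz.py; done
```

```text
force: [-0.8, -1.4, 7.2]
grasp_force: 59.7
23.0 q6 0.832 Tz 0.278 F [-0.8 -2.   6.8]
23.08 q6 0.906 Tz 0.289 F [-1.5 -2.8  6.8]
23.17 q6 0.976 Tz 0.258 F [-1.9 -2.7  7.1]
23.25 q6 1.046 Tz 0.346 F [-2.1 -3.1  5.9]
23.33 q6 1.116 Tz 0.289 F [-2.4 -4.3  6.2]
23.42 q6 1.186 Tz 0.314 F [-2.7 -4.8  6.3]
23.5 q6 1.256 Tz 0.277 F [-3.  -6.3  7.1]
23.58 q6 1.326 Tz 0.286 F [-3.4 -6.2  6.2]
```

```bash
python3 shift.py '{"deltas": [[0, 0, 0, 0, 1], [0, 0, 0, 0, 1], [0, 0, 0, 0, 1], [0, 0, -4, 0, 1], [0, 0, -4, 0, 1], [-2.14, -7.34, 0, 0, 1], [-2.14, -7.34, 0, 0, 1], [-2.14, -7.34, 0, 0, 1], [-2.14, -7.34, 0, 0, 1], [-2.14, -7.34, 0, 0, 1]]}' >/dev/null; python3 shift.py '{"deltas": [[0, 0, 0, 0, 1], [0, 0, 0, 0, 1]]}' >/dev/null; python3 plan.py
```

```text
L 0.207 [0.0033 0.003  0.0001]
L 0.1665 [0.0033 0.003  0.0406]
R 0.207 [5.350e-02 1.874e-01 1.000e-04]
R 0.1665 [0.0535 0.1874 0.0406]
t 24.58 q [-0.306  0.361  1.948  0.     0.833  1.68 ] x-dir deg -23.8 F [-0.2 -0.2 -0.8] T [0.017 0.013 0.039]
```

```bash
python3 shift.py '{"deltas": [[0.66, 0.6, 4, 0, 1], [0, 0, 4, 0, 1], [0, 0, 0, 0, 1], [0, 0, 0, 0, 0], [0, 0, 0, 0, 0], [0, 0, 0, 0, 0], [0, 0, 0, 0, 0], [0, 0, 0, 0, 0], [0, 0, 0, 0, 0]]}'|grep force; for i in 1 2 3 4 5 6 7; do python3 shift.py '{"deltas": [[0, 0, 0, 0.07, 0]]}'>/dev/null; python3 tz.py; done
```

```text
force: [3.4, 15.2, 11.1]
grasp_force: 59.4
25.42 q6 1.743 Tz 0.339 F [ 2.9 14.9 12.2]
25.5 q6 1.817 Tz 0.297 F [ 3.3 14.1 11.6]
25.58 q6 1.887 Tz 0.302 F [ 3.3 14.4 10.9]
25.67 q6 1.957 Tz 0.301 F [ 3.1 14.6 11.8]
25.75 q6 2.027 Tz 0.326 F [ 3.4 14.2 13.1]
25.83 q6 2.097 Tz 0.283 F [ 3.4 14.8 10.3]
25.92 q6 2.167 Tz 0.287 F [ 3.1 14.5 12.3]
```

Converted, -0.02 m is -4.

```bash
python3 shift.py '{"deltas": [[0, 0, 0, 0, 1], [0, 0, 0, 0, 1], [0, 0, 0, 0, 1], [0, 0, -4, 0, 1], [0, 0, -4, 0, 1], [0, 0, 0, -0.125, 1], [0, 0, 0, -0.125, 1], [0, 0, 0, -0.125, 1], [0, 0, 0, -0.125, 1]]}' >/dev/null;  for i in 1 2; do python3 shift.py '{"deltas": [[0, 0, 0, -0.125, 1], [0, 0, 0, -0.125, 1], [0, 0, 0, -0.125, 1], [0, 0, 0, -0.125, 1], [0, 0, 0, -0.125, 1], [0, 0, 0, -0.125, 1], [0, 0, 0, -0.125, 1], [0, 0, 0, -0.125, 1], [0, 0, 0, -0.125, 1], [0, 0, 0, -0.125, 1]]}' >/dev/null; done; python3 plan.py
```

```text
L 0.207 [0.0017 0.0012 0.    ]
L 0.1665 [0.0017 0.0012 0.0405]
R 0.207 [-0.1474 -0.1182  0.    ]
R 0.1665 [-0.1474 -0.1182  0.0405]
t 28.33 q [-0.317  0.364  1.942 -0.     0.835 -0.843] x-dir deg 120.1 F [ 1.5 -0.9 -0.1] T [0.018 0.02  0.027]
```

Converted, -0.0295 m is -5.9, -0.0236 m is -4.72.

```bash
python3 shift.py '{"deltas": [[-5.9, -4.72, 0, 0, 1], [-5.9, -4.72, 0, 0, 1], [-5.9, -4.72, 0, 0, 1], [-5.9, -4.72, 0, 0, 1], [-5.9, -4.72, 0, 0, 1], [0, 0, 0, 0, 1], [0, 0, 0, 0, 1]]}' >/dev/null; python3 plan.py; python3 ptr.py
```

```text
L 0.207 [ 0.1505  0.1201 -0.0003]
L 0.1665 [0.1505 0.1201 0.0402]
R 0.207 [ 0.0003  0.0021 -0.0003]
R 0.1665 [0.0002 0.0021 0.0402]
t 28.92 q [-0.675  0.417  1.85   0.     0.876 -1.191] x-dir deg 119.6 F [0.7 0.4 0.6] T [0.017 0.032 0.008]
side L (np.float64(156.1), np.float64(-158.6), array([0.0044, 0.0012])) R (np.float64(110.0), np.float64(176.8), array([0.0019, 0.0034]))
top L (np.float64(-170.2), np.float64(-164.8), array([ 0.0052, -0.0018])) R (np.float64(160.7), np.float64(-176.9), array([0.0104, 0.0018]))
```

Converted, 0.02 m is 4, 0.0021 m is 0.42.

```bash
python3 shift.py '{"deltas": [[0.06, 0.42, 4, 0, 1], [0, 0, 4, 0, 1], [0, 0, 0, 0, 1], [0, 0, 0, 0, 0], [0, 0, 0, 0, 0], [0, 0, 0, 0, 0], [0, 0, 0, 0, 0], [0, 0, 0, 0, 0], [0, 0, 0, 0, 0]]}'|grep force; for i in 1 2 3 4 5 6 7 8; do python3 shift.py '{"deltas": [[0, 0, 0, 0.07, 0]]}'>/dev/null; python3 tz.py; done
```

```text
force: [-13.0, -4.5, 11.9]
grasp_force: 59.3
29.85 q6 -1.118 Tz 0.363 F [-12.8  -5.1  12.3]
29.93 q6 -1.044 Tz 0.269 F [-13.   -5.1  12.1]
30.02 q6 -0.974 Tz 0.334 F [-12.8  -5.4  11.8]
30.1 q6 -0.904 Tz 0.293 F [-14.   -5.   11.8]
30.18 q6 -0.834 Tz 0.309 F [-13.8  -5.   11.8]
30.27 q6 -0.764 Tz 0.303 F [-14.   -6.7  12.2]
30.35 q6 -0.694 Tz 0.358 F [-13.3  -4.9  11.6]
30.43 q6 -0.624 Tz 0.324 F [-15.   -6.   12.6]
```

```bash
for i in 1 2 3 4; do python3 shift.py '{"deltas": [[0, 0, 0, 0.05, 0]]}'>/dev/null; python3 tz.py; done
```

```text
30.52 q6 -0.573 Tz 0.278 F [-13.6  -7.2  12.4]
30.6 q6 -0.524 Tz 0.213 F [-14.2  -5.4  11.7]
30.68 q6 -0.474 Tz 0.295 F [-13.3  -5.1  12.9]
30.77 q6 -0.424 Tz 0.294 F [-14.1  -6.1  12.4]
```

```bash
python3 shift.py '{"deltas": [[0, 0, 0, 0, 1], [0, 0, 0, 0, 1], [0, 0, 0, 0, 1], [0, 0, -4, 0, 1], [0, 0, -4, 0, 1], [7.6, -0.76, 0, 0, 1], [7.6, -0.76, 0, 0, 1], [7.6, -0.76, 0, 0, 1], [7.6, -0.76, 0, 0, 1], [7.6, -0.76, 0, 0, 1]]}' >/dev/null; python3 shift.py '{"deltas": [[0, 0, 0, 0, 1], [0, 0, 0, 0, 1]]}' >/dev/null; python3 plan.py; python3 ptr.py
```

```text
L 0.207 [-0.0035  0.0015  0.0002]
L 0.1665 [-0.0035  0.0014  0.0407]
R 0.207 [-1.938e-01  1.810e-02  1.000e-04]
R 0.1665 [-0.1939  0.018   0.0406]
t 31.77 q [-0.306  0.362  1.945  0.     0.834 -0.07 ] x-dir deg 76.4 F [ 0.3 -0.7  0.1] T [0.001 0.026 0.004]
side L (np.float64(155.4), np.float64(-159.6), array([0.0044, 0.0012])) R (np.float64(175.0), np.float64(-143.5), array([ 0.0051, -0.0004]))
top L (np.float64(153.2), np.float64(-156.5), array([0.0031, 0.001 ])) R (np.float64(-157.8), np.float64(-148.5), array([ 0.0041, -0.0025]))
```

```bash
python3 shift.py '{"deltas": [[-0.7, 0.3, 4, 0, 1], [0, 0, 4, 0, 1], [0, 0, 0, 0, 1], [0, 0, 0, 0, 0], [0, 0, 0, 0, 0], [0, 0, 0, 0, 0], [0, 0, 0, 0, 0], [0, 0, 0, 0, 0], [0, 0, 0, 0, 0]]}'|grep force; for i in 1 2 3 4 5 6 7 8; do python3 shift.py '{"deltas": [[0, 0, 0, 0.05, 0]]}'>/dev/null; python3 tz.py; done
```

```text
force: [-0.8, -2.0, 6.8]
grasp_force: 59.8
32.7 q6 -0.027 Tz 0.288 F [-1.3 -1.7  6.5]
32.78 q6 0.026 Tz 0.307 F [-1.6 -1.6  8.5]
32.87 q6 0.076 Tz 0.299 F [-2.2 -1.5  7.6]
32.95 q6 0.126 Tz 0.311 F [-3.3 -1.   8.8]
33.03 q6 0.176 Tz 0.334 F [-2.6 -0.9  8.8]
33.12 q6 0.226 Tz 0.314 F [-4.1 -0.8  9.6]
33.2 q6 0.276 Tz 0.401 F [-4.   0.1  9. ]
33.28 q6 0.326 Tz 0.409 F [-3.9 -0.6  9.7]
```

```bash
for i in 1 2; do python3 shift.py '{"deltas": [[0, 0, 0, 0.04, 0]]}'>/dev/null; python3 tz.py; done
```

```text
33.37 q6 0.366 Tz 0.395 F [-4.  -0.7  9.5]
33.45 q6 0.405 Tz 0.428 F [-6.2  0.8 10.9]
```

Converted, -0.0323 m is -6.46, 0.0204 m is 4.08.

```bash
python3 shift.py '{"deltas": [[0, 0, 0, 0, 1], [0, 0, 0, 0, 1], [0, 0, 0, 0, 1], [0, 0, -4, 0, 1], [0, 0, -4, 0, 1], [-6.46, 4.08, 0, 0, 1], [-6.46, 4.08, 0, 0, 1], [-6.46, 4.08, 0, 0, 1], [-6.46, 4.08, 0, 0, 1], [-6.46, 4.08, 0, 0, 1]]}' >/dev/null; python3 shift.py '{"deltas": [[0, 0, 0, 0, 1], [0, 0, 0, 0, 1]]}' >/dev/null; python3 plan.py; python3 ptr.py
```

```text
L 0.207 [ 0.1643 -0.1041 -0.0003]
L 0.1665 [ 0.1643 -0.1041  0.0402]
R 0.207 [ 0.0039 -0.0004 -0.0004]
R 0.1665 [ 0.0039 -0.0004  0.0401]
t 34.45 q [-0.679  0.417  1.849  0.     0.876  0.045] x-dir deg 48.5 F [0.3 1.4 0.9] T [ 0.037 -0.053  0.008]
side L (np.float64(91.8), np.float64(126.0), array([0.0008, 0.0041])) R (np.float64(175.0), np.float64(-143.9), array([ 0.0051, -0.0004]))
top L (np.float64(-144.8), np.float64(-137.7), array([ 0.0037, -0.0036])) R (np.float64(103.8), np.float64(-167.4), array([0.0011, 0.0027]))
```

```bash
python3 shift.py '{"deltas": [[0.78, -0.08, 4, 0, 1], [0, 0, 4, 0, 1], [0, 0, 0, 0, 1], [0, 0, 0, 0, 0], [0, 0, 0, 0, 0], [0, 0, 0, 0, 0], [0, 0, 0, 0, 0], [0, 0, 0, 0, 0], [0, 0, 0, 0, 0]]}'|grep force; for i in 1 2 3 4 5 6 7 8 9; do python3 shift.py '{"deltas": [[0, 0, 0, 0.05, 0]]}'>/dev/null; python3 tz.py; done
```

```text
force: [-3.2, 5.0, 10.4]
grasp_force: 59.5
35.38 q6 0.102 Tz 0.404 F [-2.9  6.  10.7]
35.47 q6 0.155 Tz 0.416 F [-2.8  4.2 11.2]
35.55 q6 0.205 Tz 0.402 F [-2.1  5.  10.6]
35.63 q6 0.255 Tz 0.413 F [-2.   3.3  9.6]
35.72 q6 0.305 Tz 0.403 F [-1.7  3.6  9.8]
35.8 q6 0.355 Tz 0.447 F [-2.2  3.7 10.3]
35.88 q6 0.405 Tz 0.371 F [-0.7  2.6  9. ]
35.97 q6 0.455 Tz 0.389 F [-1.7  2.7  9.5]
36.05 q6 0.505 Tz 0.395 F [-1.1  1.8  8.7]
```

Converted, -0.0329 m is -6.58, 0.0195 m is 3.9.

```bash
python3 shift.py '{"deltas": [[0, 0, 0, 0, 1], [0, 0, 0, 0, 1], [0, 0, 0, 0, 1], [0, 0, -4, 0, 1], [0, 0, -4, 0, 1], [3.9, -6.58, 0, 0, 1], [3.9, -6.58, 0, 0, 1], [3.9, -6.58, 0, 0, 1], [3.9, -6.58, 0, 0, 1], [3.9, -6.58, 0, 0, 1]]}' >/dev/null; python3 shift.py '{"deltas": [[0, 0, 0, 0, 1], [0, 0, 0, 0, 1]]}' >/dev/null; python3 plan.py; python3 ptr.py
```

```text
L 0.207 [0.0004 0.0043 0.0001]
L 0.1665 [0.0003 0.0043 0.0406]
R 0.207 [-1.001e-01  1.668e-01  1.000e-04]
R 0.1665 [-0.1002  0.1668  0.0406]
t 37.05 q [-0.307  0.361  1.949  0.     0.832  0.86 ] x-dir deg 23.2 F [-0.7 -0.9  0.3] T [-0.051 -0.003 -0.039]
side L (np.float64(-178.2), np.float64(-127.6), array([ 0.0045, -0.0009])) R (np.float64(-159.6), np.float64(-118.6), array([ 0.0042, -0.0024]))
top L (np.float64(176.1), np.float64(-155.7), array([ 0.0038, -0.0004])) R (np.float64(-132.8), np.float64(-123.4), array([ 0.0024, -0.0036]))
```

```bash
python3 shift.py '{"deltas": [[0.08, 0.86, 4, 0, 1], [0, 0, 4, 0, 1], [0, 0, 0, 0, 1], [0, 0, 0, 0, 0], [0, 0, 0, 0, 0], [0, 0, 0, 0, 0], [0, 0, 0, 0, 0], [0, 0, 0, 0, 0], [0, 0, 0, 0, 0]]}'|grep force; for i in 1 2 3 4 5 6; do python3 shift.py '{"deltas": [[0, 0, 0, 0.1, 0]]}'>/dev/null; python3 tz.py; done
```

```text
force: [-3.9, 6.8, 11.3]
grasp_force: 59.8
37.98 q6 0.953 Tz 0.412 F [-4.1  8.9 12.3]
38.07 q6 1.058 Tz 0.425 F [-2.4  9.5 11.5]
38.15 q6 1.159 Tz 0.46 F [-4.5 11.8 12.3]
38.23 q6 1.259 Tz 0.425 F [-2.9 11.6 11.2]
38.32 q6 1.359 Tz 0.495 F [-2.6 14.  12. ]
38.4 q6 1.459 Tz 0.47 F [-1.9 13.4 12.3]
```

Converted, 0.0017 m is 0.34, 0.0375 m is 7.5.

```bash
python3 shift.py '{"deltas": [[0, 0, 0, 0, 1], [0, 0, 0, 0, 1], [0, 0, 0, 0, 1], [0, 0, -4, 0, 1], [0, 0, -4, 0, 1], [0.34, 7.5, 0, 0, 1], [0.34, 7.5, 0, 0, 1], [0.34, 7.5, 0, 0, 1], [0.34, 7.5, 0, 0, 1], [0.34, 7.5, 0, 0, 1]]}' >/dev/null; python3 shift.py '{"deltas": [[0, 0, 0, 0, 1], [0, 0, 0, 0, 1]]}' >/dev/null; python3 plan.py; python3 ptr.py
```

```text
L 0.207 [-0.0089 -0.1909 -0.0003]
L 0.1665 [-0.0089 -0.1909  0.0402]
R 0.207 [ 0.0012 -0.0001 -0.0003]
R 0.1665 [ 0.0012 -0.0001  0.0402]
t 39.4 q [-0.672  0.416  1.851  0.     0.875  1.101] x-dir deg -11.6 F [ 0.7  0.1 -0.8] T [ 0.046  0.01  -0.035]
side L (np.float64(-145.2), np.float64(-94.7), array([ 0.002 , -0.0019])) R (np.float64(-174.5), np.float64(-123.3), array([ 0.0045, -0.0012]))
top L (np.float64(-110.4), np.float64(-102.6), array([ 0.0009, -0.0047])) R (np.float64(157.5), np.float64(68.9), array([0.0147, 0.0035]))
```

```bash
python3 shift.py '{"deltas": [[0.24, 0, 4, 0, 1], [0, 0, 4, 0, 1], [0, 0, 0, 0, 1], [0, 0, 0, 0, 0], [0, 0, 0, 0, 0], [0, 0, 0, 0, 0], [0, 0, 0, 0, 0], [0, 0, 0, 0, 0], [0, 0, 0, 0, 0]]}'|grep force; python3 tz.py; for i in 1 2 3 4; do python3 shift.py '{"deltas": [[0, 0, 0, 0.09, 0]]}'>/dev/null; python3 tz.py; done
```

```text
force: [-3.4, -2.6, 7.3]
grasp_force: 59.8
40.25 q6 1.103 Tz 0.014 F [-3.4 -2.6  7.3]
40.33 q6 1.191 Tz 0.464 F [-3.8 -4.2  7.8]
40.42 q6 1.286 Tz 0.421 F [-3.8 -5.6  6.3]
40.5 q6 1.377 Tz 0.477 F [-4.6 -6.1  7.6]
40.58 q6 1.467 Tz 0.41 F [-5.7 -7.7  7.7]
```

```bash
python3 shift.py '{"deltas": [[0, 0, 0, 0, 1], [0, 0, 0, 0, 1], [0, 0, 0, 0, 1], [0, 0, 0, 0, 1], [0, 0, -6, 0, 1], [0, 0, -6, 0, 1], [0, 0, -4, 0, 1]]}' >/dev/null; python3 shift.py '{"deltas": [[-3.6, -6.92, 0, 0, 1], [-3.6, -6.92, 0, 0, 1], [-3.6, -6.92, 0, 0, 1], [-3.6, -6.92, 0, 0, 1], [-3.6, -6.92, 0, 0, 1], [-3.6, -6.92, 0, 0, 1], [-3.6, -6.92, 0, 0, 1], [-3.6, -6.92, 0, 0, 1], [-3.6, -6.92, 0, 0, 1], [0, 0, 0, 0, 1]]}'; python3 ptr.py;  python3 - <<'E'
from h import *
S=manip.snapshot("side"); T=manip.snapshot("top"); A=load("side0.npz");B=load("top0.npz")
im=[cv2.resize(s["pixels"][210:350,215:355],(400,400),interpolation=2) for s in (A,S)]
im2=[cv2.resize(s["pixels"][180:270,250:415],(400,218),interpolation=2) for s in (B,T)]
cv2.imwrite("pics/end.png",cv2.resize(np.vstack([np.hstack(im),np.hstack(im2)]),None,fx=.95,fy=.95)[:,:,::-1])
E
```

```text
time_s: 42.0
ee_pos: [0.4816, 0.0813, 0.247]
orientation: [0.962, -0.274, 0.0, -0.001]
force: [-0.6, -0.7, 0.7]
finger_gap: 0.999
grasp_force: 0.0
side L (np.float64(-145.3), np.float64(-94.6), array([ 0.002, -0.002])) R (np.float64(-140.8), np.float64(-99.1), array([ 0.0025, -0.0028]))
top L (np.float64(-110.3), np.float64(-102.8), array([ 0.0009, -0.0047])) R (np.float64(-110.7), np.float64(-102.4), array([ 0.0009, -0.0043]))
```

View pics/end.png

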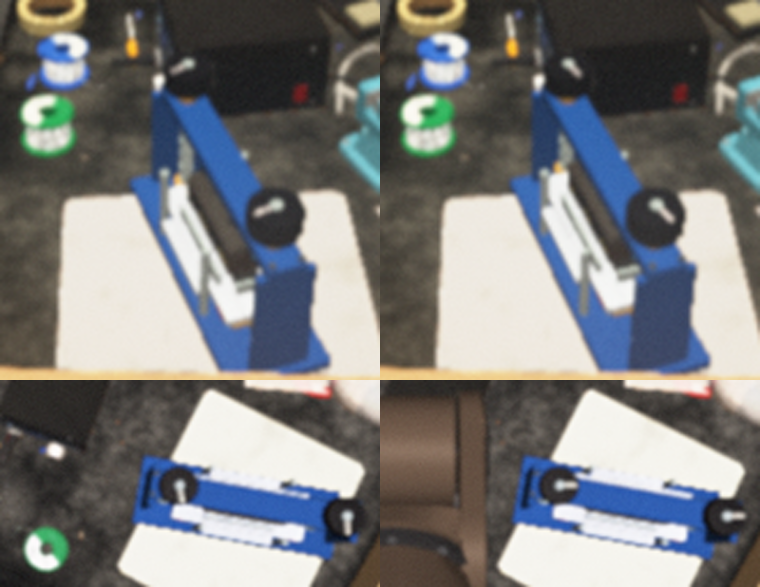

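In the final picture both pointers stand parallel, at about -102.6° in the top view. The table is level and raised, and the spools, tape roll and board have not moved. I'm handing the job in.

```bash
python3 -c "
from cell import manip
print(manip.finish_job())"
```

```text
the job is handed in; nothing more can be done
None
```

I raised the table with both knobs in alternation until the wagon met the feet, by the knob torque at a reading of about 3.70 rad, then gave each knob about an eighth of a turn more; both now read about 4.48 rad, so the table is level, the arm is clear, nothing in the views I checked was disturbed, and the job was handed in at about 42 s with no verdict returned.

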